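# Set and bait the snap trap

### The arm

A 7-joint arm with a two-finger parallel gripper is mounted at the origin on a cart in front of the work surface, level with it; the furniture and walls round the work are solid. World frame = base frame: x ahead of the robot, y to its left, z up, the work surface at z = 0. Lengths are in m, angles in degrees, forces in N, time in s.
With the tool pointing down it reaches from about 0.425 to 1.025 m from the base axis. Payload 9.4 kg.
Tool frame: the origin (TCP) lies on the mounting face of the last link; the fingertips stand 186 mm ahead of it and the grasp point (between the pads) lies 167 mm ahead of it; z points along the fingers, y is the line along which they close (so a half turn about z gives the same grasp; the last joint's range is limited). The gripper opens to 93 mm and grips with 3 to 60 N. Pads are 15 mm wide; open, the fingers measure 128 mm over their backs; the gripper's body (75 mm by 188 mm) begins 65 mm behind the grasp point.
Start: joints at [70.434, 34.337, -0.143, 91.639, 0.103, 54.024, -4.572], TCP at [0.19, -0.7, 0.405] pointing down, gripper open.
Joint ranges: [-147.43, 147.43], [-19.82, 112.94], [-74.19, 73.91], [6.32, 146.72], [-59.91, 239.91], [6.04, 106.73], [-150.56, 150.56]. Speed limits (degrees/s): [127.2, 127.2, 172.46, 172.46, 180, 180, 180].

### API

Orientations are given as [roll, pitch, yaw] about the fixed x, y, z axes, in that order (R = Rz(yaw) Ry(pitch) Rx(roll)).
In Python, from cell import * gives the robot as it stands.
- The arm moves only by the shell command python3 -m creep 'ROWS' [OPENING] [FORCE]. ROWS is JSON, a list that holds one entry, the list of rows, each a list of 6 numbers: the shift along the tool's x, y, z scaled (see below), then the turn, a rotation vector about the tool's x, y, z scaled (see below). A call has exactly 8 rows; each row is the pose to reach, as a shift and turn from the pose commanded when the call began, along the tool's axes at that moment; what a row does not reach only later rows make up. The controller multiplies each number of a shift by 0.75 m and each number of a turn by 120 degrees. A row lasts 1/10 s, in which the tool goes at most 50 mm and 8.59 degrees, less where a joint would pass 70% of its speed; a pose out of reach is approached as far as the arm can. A call with a number of a shift or a turn outside -1 to 1 is refused whole. A call with a gripper value outside its range is refused whole. OPENING is the opening, from -1 (shut) to 1 (fully open), so that 0 is half open, set as the call begins (- or left out, the last holds). The fingers move at their own pace and stop on an object; FORCE is the grip in N (left out, the last holds). Time passes only in rows, so rows that repeat a pose let the fingers close, or fill a call up. It gives the time, the measured TCP pose, the force, the opening and the grip force at its end, in the units of the state.
- state(): the state, without advancing time (a new reading comes with each control period).
- capture(name): name is "scene" or "top" or "wrist"; returns a dict with "color" (420x560x3 uint8, blue, green, red), "intrinsics" (3x3 intrinsics, pixels), "k1" (the pictures are not rectified: a ray, as slopes to the right and down, at radius r is drawn at 1 + k1 r^2 times it, then the intrinsics apply), "xyz" and "orientation" of the camera in the world. Camera axes: x right, y down, z forward; pixel columns grow to the right and rows downward; lengths in m; the calibration is good to about 2 mm. A picture is of the moment at which its call begins. There is no depth.
- finish_job(): hands the job in; it is judged then, once.
The state is a dict: "t": time; "qpos": joint angles; "joint_velocities": joint speeds; "joint_efforts": joint torques, N m; "ee_pos": TCP position; "orientation": TCP orientation; "force": force on the tool from outside, world axes, zero at the start; "moment": the same for the moment, N m; "finger_gap": opening from 0.0 (shut) to 1.0 (fully open); "grip_force": force on a finger pad.
Only numpy, scipy, OpenCV 4.12 (cv2) and the standard library are available. Lean on these libraries where they do the work, as an engineer would, in place of code of your own. Each camera call takes 0.05 s, during which the arm holds its last target. There are 200 camera calls.

### The job

Set the mousetrap and then bait it. Draw its sprung arm all the way over and hook the arm's bar under the nose of the catch so that it stays cocked by itself; only then lay the piece of cheese, upright as it stands now, gently, not dropped, in the middle of the trap's bait plate. The trap must never snap shut, it has to be left set and baited, and the jug, the salt mill and the teaspoon are to be left alone.

Things in the scene. Friction and masses are not known exactly. Their poses are not given: they have to be found in the camera images.
- trap_axle (a point): Middle of the axle of a large wooden snap trap, 34 mm above the worktop. The board (216 x 112 x 12 mm) is stuck down and does not move. Axes: x along the board towards the catch end, y across it along the axle, z up. The bait plate is at the strike end (-x). Nothing on the trap stands higher than 65 mm except the swinging arm.
- trap_arm (a joint): Angle of the sprung arm about the axle (rad): 0 snapped shut (as found, leaning to the strike end 15 degrees above level), 1.31 upright, 2.74 hooked at the catch end (8 degrees above level), 2.86 at its stop. From 2.77 on the bar is past the catch and can be eased up on to it. Let go earlier, it springs back; the spring pulls with about 3 N at the bar when shut, 6.5 N when set.
- trap_bar (a point): Middle of the bar at the arm's free end, 90 mm from the axle, parallel to it: steel rod 8 mm thick, 106 mm long, with a rubber sleeve 10 mm thick and 56 mm long in the middle, to grip; it can turn between the fingers. Open space on both sides of it between the arm's side rods, which are 68 mm apart. Height: 57 mm shut, 124 mm at most, 46 mm hooked, 36 mm at the stop.
- catch_hook (a point): Underside of the nose of the catch, a small upright steel hook 10 mm wide and 60 mm high at the corner of the board, 89 mm (x) and 47 mm (y) from the axle; it takes the +y end of the bar. Lightly sprung: the bar coming down pushes it aside and it springs back over the bar. Pushed outwards (+x) by 4 mm it lets the arm go.
- bait_plate (a point): Centre of the top of the bait plate, a level steel plate 50 mm (trap x) by 46 mm, with a 2 mm lip at its outer edge, 24 mm above the worktop, 46.5 mm from the axle (-x). Hinged on its axle side and linked to the catch: it dips and rises as the bar passes the catch. With the trap set about 1 N on it fires the trap; the cheese's weight does not, but a drop of a few cm may.
- cheese_center (a point): Centre of the loose piece of hard cheese, a block 34 mm (its x) by 24 mm (its y) by 32 mm high with a darker rind on one end, 20 g, standing upright. It stands on a square slate coaster 97 x 98 x 6 mm (fixed), either to the right or to the left of the trap. Its origin is half-way up, 16 mm above its underside.
- jug: White milk jug, 67 x 101 x 87 mm, a bystander on the other side of the trap from the cheese; origin under its foot.
- mill: Salt mill, 44 mm across and 90 mm high, a bystander; origin under its foot.
- spoon: Teaspoon, 132 mm long, a bystander lying in front of the trap; origin under its middle.

How it is judged (in metres and radians):
On the way, in this order (a step that is already met when the one before it is completed fails the run):
1. the arm is hooked and let go, with no cheese on the plate (value of joint trap_arm between 2.7 and 2.765 rad and contact force between the fingers and anything else below 0.2 N and horizontal distance between cheese_center and bait_plate above 0.05 m), for 0.3 s.
2. the cheese stands on the bait plate and the trap is still set (value of joint trap_arm above 2.7 rad and z of cheese_center in the frame of bait_plate between 0.011 and 0.021 m and horizontal distance between cheese_center and bait_plate below 0.015 m), for 0.2 s.
At the end, for the whole second after the job is handed in: The arm is held by the catch alone (joint 2.70 to 2.765) and the cheese stands upright (within 0.25 rad) on the bait plate, its centre within 15 mm of the plate's centre (all of step 2 and value of joint trap_arm below 2.765 rad and angle between cheese_center's own z axis and vertical below 0.25 rad); the robot touches nothing.
It fails at once if the trap snaps: the arm springs back faster than 6 rad/s (value of joint trap_arm below 2.5 rad and velocity of joint trap_arm below -6 rad/s).
It fails at once if the cheese is dropped or flung on to the plate (faster than 0.45 m/s there) (distance between cheese_center and bait_plate below 0.045 m and linear speed of cheese above 0.45 m/s).
It fails at once if the jug is moved more than 30 mm (distance of jug from where it was at the start of the episode above 0.03 m).
It fails at once if the salt mill is moved more than 30 mm (distance of mill from where it was at the start of the episode above 0.03 m).
It fails at once if the teaspoon is moved more than 30 mm (distance of spoon from where it was at the start of the episode above 0.03 m).
It also fails if it takes over 67 s, if anything falls off the work surface, if the arm or the gripper's body presses on something with over 40 N, if the wrist force passes 120 N, or if a joint passes its speed limit or range.

## Working session

There is one attempt and no reset: what is moved stays moved. The work goes in short steps, Python scripts to look and compute and a shell command to move; the robot and the scene stay as the last step left them, time stands still between calls to the robot, and variables do not carry over. Pictures are saved under pics/ and viewed, at most 14 in all, crops included, and the job is handed in when it is done.

```bash
ls; mkdir -p pics
python3 - <<'E'
from cell import *
import cv2
for n in("scene","top"):
    c=capture(n); cv2.imwrite(f"pics/{n}0.png",c["color"]); print(n,c["intrinsics"],c["k1"],c["xyz"],c["orientation"])
print(state())
E
```

```text
pics
scene [[424.6341213    0.         276.55028224]
 [  0.         424.6341213  206.85326345]
 [  0.           0.           1.        ]] -0.08042007903186378 [ 0.11951276 -0.57433163  0.72388465] [-137.94564871    0.58488097  -42.76149326]
top [[491.58244638   0.         280.30334975]
 [  0.         491.58244638 206.79178161]
 [  0.           0.           1.        ]] -0.12034800079225456 [ 0.40699227 -0.14901935  1.05142282] [-174.05308532    0.81589335  -90.27828768]
{'t': 0.1, 'qpos': array([70.43473446, 34.37911052, -0.14551008, 91.67446012,  0.10151791,
       54.02467119, -4.5725303 ]), 'joint_velocities': array([ 0.04468361, -0.04689962,  0.03683512, -0.06445409, -0.02251367,
        0.01022965,  0.02687582]), 'joint_efforts': array([ 4.89625992e-03, -7.66561532e+01,  1.50205951e+00, -2.52933240e+01,
       -5.23044518e-02,  1.36528202e-02,  7.37882101e-05]), 'ee_pos': array([ 0.18969613, -0.69956601,  0.40396834]), 'orientation': array([-1.79922129e+02,  6.13697026e-03,  1.51725792e+01]), 'force': array([ 0.06666258, -0.25007322,  0.38332441]), 'moment': array([ 0.03413661, -0.00896205, -0.01561774]), 'grip_force': 0.0, 'finger_gap': 0.996692928174646}
```

View pics/scene0.png

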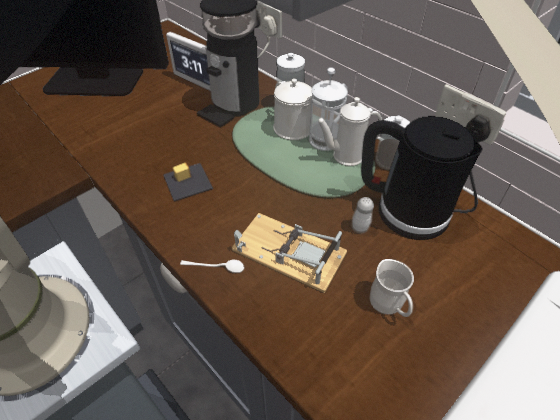

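View pics/top0.png

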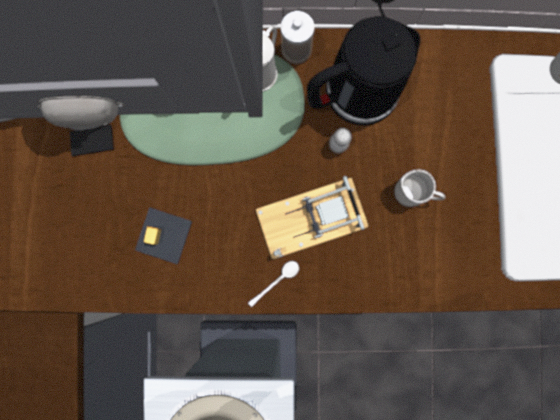

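The scene view shows the trap at about (290,250), its catch at the left end (238,240), the bait plate at (308,255), the cheese on slate at (182,172), and the spoon, mill and jug nearby. In the top view the trap is at (312,217), cheese (151,236), catch near (278,252).

```bash
cat > h.py <<'E'
from cell import *
import cv2, numpy as np
from scipy.spatial.transform import Rotation as R
def rays(c,uv):
    K=c["intrinsics"];uv=np.asarray(uv,float).reshape(-1,2)
    d=np.stack([(uv[:,0]-K[0,2])/K[0,0],(uv[:,1]-K[1,2])/K[1,1]],1)
    s=d.copy()
    for _ in range(20): s=d/(1+c["k1"]*(s**2).sum(1,keepdims=True))
    return R.from_euler("xyz",c["orientation"],degrees=True).apply(np.c_[s,np.ones(len(s))])
def plane(c,uv,z):
    r=rays(c,uv);o=np.asarray(c["xyz"]);return o+r*((z-o[2])/r[:,2])[:,None]
def project(c,P):
    p=R.from_euler("xyz",c["orientation"],degrees=True).inv().apply(np.asarray(P)-c["xyz"])
    s=p[:,:2]/p[:,2:];s=s*(1+c["k1"]*(s**2).sum(1,keepdims=True));K=c["intrinsics"]
    return s*[K[0,0],K[1,1]]+[K[0,2],K[1,2]]
E
python3 - <<'E'
from h import *
ims={}
for n in("top","scene"):
    c=capture(n);im=c["color"];hsv=cv2.cvtColor(im,cv2.COLOR_BGR2HSV);ims[n]=c
    # board: tan wood
    m=cv2.inRange(hsv,(8,60,130),(28,200,255)); 
    x0,y0,x1,y1=(245,165,380,270) if n=="top" else (225,205,355,295)
    k=np.zeros_like(m);k[y0:y1,x0:x1]=m[y0:y1,x0:x1]
    k=cv2.morphologyEx(k,cv2.MORPH_OPEN,np.ones((2,2)))
    h=cv2.convexHull(cv2.findNonZero(k));q=cv2.approxPolyN(h.astype(np.float32),4).reshape(-1,2) if hasattr(cv2,"approxPolyN") else cv2.boxPoints(cv2.minAreaRect(h))
    P=plane(c,q,0.012);print(n,"board",q.tolist(),P.round(4)[:,:2].tolist(),[round(np.linalg.norm(P[i]-P[i-1]),3) for i in range(4)],P.mean(0).round(4))
    m=cv2.inRange(hsv,(15,130,120),(35,255,255));k=np.zeros_like(m)
    a,b,e,f=(135,205,195,265) if n=="top" else (160,155,215,200)
    k[b:f,a:e]=m[b:f,a:e]; pts=cv2.findNonZero(k);r=cv2.minAreaRect(pts)
    print(n,"cheese",len(pts),r,plane(c,[r[0]],.038 if n=="top" else .022).round(4), "box",plane(c,cv2.boxPoints(r),.038)[:,:2].round(4).tolist())
    cr=im[y0:y1,x0:x1];
    cc=im[b-5:f+5,a-5:e+5]
    ims[n+"c"]=cv2.resize(cr,(500,int(500*cr.shape[0]/cr.shape[1])),interpolation=cv2.INTER_CUBIC);ims[n+"d"]=cv2.resize(cc,(250,int(250*cc.shape[0]/cc.shape[1])),interpolation=cv2.INTER_CUBIC)
cv2.imwrite("pics/z1.png",cv2.resize(np.vstack([np.hstack([cv2.copyMakeBorder(ims[n+s],0,400-ims[n+s].shape[0],0,0,cv2.BORDER_CONSTANT) for s in"cd"]) for n in("top","scene")]),None,fx=.75,fy=.75))
E
```

```text
top board [[272.5, 260.5], [255.5, 209.5], [352.3157958984375, 177.22805786132812], [370.21051025390625, 227.92982482910156]] [[0.4017, -0.1178], [0.5099, -0.082], [0.578, -0.2893], [0.4691, -0.3252]] [np.float64(0.218), np.float64(0.114), np.float64(0.218), np.float64(0.115)] [ 0.4897 -0.2035  0.012 ]
top cheese 32 ((154.8295135498047, 233.32461547851562), (17.86506462097168, 9.276091575622559), 66.37062072753906) [[0.4586 0.127  0.038 ]] box [[0.4719, 0.1439], [0.4796, 0.1259], [0.4454, 0.1101], [0.4377, 0.128]]
scene board [[325.6004943847656, 292.81451416015625], [231.61590576171875, 249.17881774902344], [258.76190185546875, 212.98411560058594], [348.5722351074219, 250.40512084960938]] [[0.4681, -0.3249], [0.4019, -0.1208], [0.5088, -0.0842], [0.5763, -0.2891]] [np.float64(0.114), np.float64(0.215), np.float64(0.113), np.float64(0.216)] [ 0.4888 -0.2048  0.012 ]
scene cheese 28 ((181.62327575683594, 170.8287811279297), (14.864226341247559, 14.161978721618652), 69.44395446777344) [[0.4563 0.1403 0.022 ]] box [[0.4412, 0.1527], [0.4748, 0.1453], [0.4558, 0.096], [0.4235, 0.1036]]
```

View pics/z1.png

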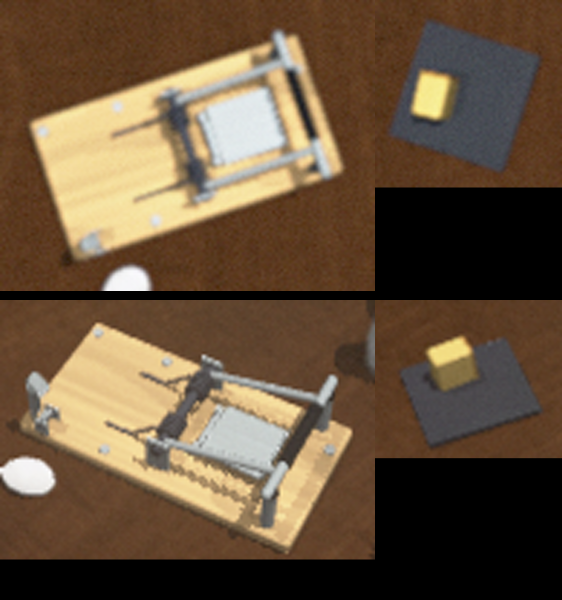

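The crop shows the axle middle at about (187,143), the plate at (243,126), the sleeve middle at (302,104) and the catch at (90,245). The cheese's top face is centred near (431,95).

Run:
```python
from h import *
t=capture("top")
f=lambda x,y:[x/2.778+245,y/2.778+165]
C=np.array([.4893,-.2042]);X=np.array([-.309,.951]);Y=np.array([-.951,-.309])
for n,p,z in(("axle",f(187,143),.034),("plate",f(243,126),.024),("bar",f(302,104),.057),("catch",f(90,243),.055),("cheese",[150.9,235.4],.038)):
    P=plane(t,[p],z)[0];d=P[:2]-C;print(n,P.round(4),"trap x,y",(d@X).round(4),(d@Y).round(4))
hsv=cv2.cvtColor(t["color"],cv2.COLOR_BGR2HSV);k=hsv[205:265,135:195]
m=cv2.inRange(k,(12,60,200),(40,255,255));p=cv2.findNonZero(m);r=cv2.minAreaRect(p);print(len(p),r,plane(t,[np.array(r[0])+[135,205]],.038),plane(t,cv2.boxPoints(r)+[135,205],.038)[:,:2])
print(plane(t,[[415,188]],.08))
```

```text
axle [ 0.4924 -0.2014  0.034 ] trap x,y 0.0017 -0.0038
plate [ 0.5059 -0.2444  0.024 ] trap x,y -0.0434 -0.0033
bar [ 0.5186 -0.285   0.057 ] trap x,y -0.0859 -0.0029
catch [ 0.4181 -0.129   0.055 ] trap x,y 0.0935 0.0445
cheese [0.4543 0.1352 0.038 ] trap x,y 0.3336 -0.0716
167 ((15.435295104980469, 30.041175842285156), (10.629592895507812, 15.727459907531738), 12.528807640075684) [[0.45508116 0.13624608 0.038     ]] [[0.44148545 0.15069689]
 [0.47356614 0.14405073]
 [0.46867299 0.12182016]
 [0.43667182 0.12850107]]
[[ 0.54444498 -0.40607882  0.08      ]]
```

```bash
python3 -m creep '[[[0.025,-0.019,0,0,0,-0.005],[0.08,-0.06,0,0,0,-0.01],[0.135,-0.1,0,0,0,-0.015],[0.19,-0.14,0,0,0,-0.02],[0.245,-0.18,0,0,0,-0.024],[0.295,-0.218,0,0,0,-0.024],[0.325,-0.24,0,0,0,-0.024],[0.339,-0.25,0,0,0,-0.024]]]' 0 20
python3 - <<'E'
from h import *
s=state();p=s["ee_pos"];print(p,s["orientation"],s["qpos"])
r=R.from_euler("xyz",s["orientation"],degrees=True)
print(r.inv().apply(np.array([.517,-.2855,.29])-p)/.75)
E
```

```text
t: 1.05
ee_pos: [0.3883, -0.4495, 0.4049]
orientation: [-180.0, -0.1, 18.3]
force: [0.2, 0.0, 0.3]
finger_gap: 0.499
grip_force: 0.0
[ 0.38834415 -0.44946158  0.40488168] [-1.79970906e+02 -5.51955053e-02  1.83076880e+01] [ 45.19220901  25.30700821  -2.09071771 109.20337667   1.16516448
  45.50963    -29.20689676]
[ 0.23138207 -0.15358747  0.15347655]
```

```bash
python3 -m creep '[[[0.03,-0.02,0.01,0,0,0],[0.08,-0.055,0.03,0,0,0],[0.13,-0.09,0.07,0,0,0],[0.18,-0.12,0.1,0,0,0],[0.215,-0.145,0.125,0,0,0],[0.23,-0.154,0.14,0,0,0],[0.231,-0.154,0.14,0,0,0],[0.231,-0.154,0.14,0,0,0]]]'
python3 - <<'E'
from h import *
c=capture("wrist");print(c["xyz"],c["orientation"]);s=state();print(s["ee_pos"],s["orientation"],s["qpos"])
A=np.array([.4905,-.203]);X=np.array([-.309,.951])
P=np.array([[*(A-X*.087),.057],[*(A-X*.0465),.024],[*A,.034]]);uv=project(c,P);print(uv)
im=c["color"].copy()
for u in uv: cv2.circle(im,tuple(int(v) for v in u),3,(0,0,255),1)
cv2.imwrite("pics/w1.png",im)
E
```

```text
t: 1.85
ee_pos: [0.5143, -0.2905, 0.2999]
orientation: [180.0, 0.1, 18.0]
force: [-0.8, -0.7, 0.1]
finger_gap: 0.501
grip_force: 0.0
[ 0.58378921 -0.26761962  0.27923642] [ 1.64668278e+02 -1.41050069e-02 -7.20307959e+01]
[ 0.51399495 -0.29092893  0.30037682] [1.79920020e+02 2.91603275e-02 1.78959360e+01] [ 25.09904924  32.84843833  -1.62850361 114.69260543   1.79380477
  32.4508818  -49.88656526]
[[276.52897562 219.0979744 ]
 [232.54402249 208.39447969]
 [178.19932253 211.38344968]]
```

View pics/w1.png

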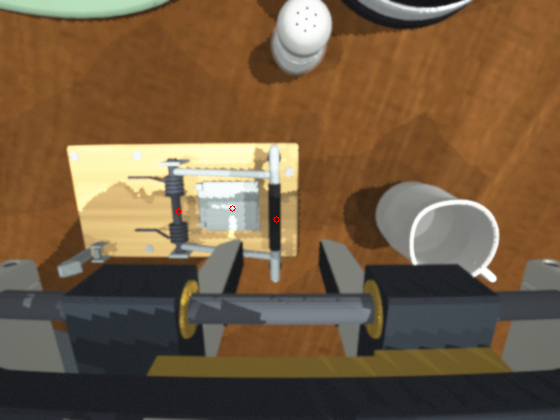

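The wrist view puts the bar at column 275 with the sleeve middle near row 216, and the plate at (230,207). All of these are within about 2 mm of my predictions.

```bash
python3 -m creep '[[[0.004,-0.002,0.015,0,0,0],[0.009,-0.005,0.035,0,0,0],[0.009,-0.005,0.055,0,0,0],[0.009,-0.005,0.075,0,0,0],[0.009,-0.005,0.09,0,0,0],[0.009,-0.005,0.096,0,0,0],[0.009,-0.005,0.096,0,0,0],[0.009,-0.005,0.096,0,0,0]]]'
python3 -m creep '[[[0,0,0,0,0,0],[0,0,0,0,0,0],[0,0,0,0,0,0],[0,0,0,0,0,0],[0,0,0,0,0,0],[0,0,0,0,0,0],[0,0,0,0,0,0],[0,0,0,0,0,0]]]' -1 25
python3 - <<'E'
from h import *
s=state();print(s["ee_pos"],s["orientation"],s["qpos"],s["force"])
cv2.imwrite("pics/s2.png",cv2.resize(capture("scene")["color"][170:310,200:400],None,fx=3,fy=3,interpolation=2))
E
```

```text
t: 2.7
ee_pos: [0.5203, -0.2832, 0.2279]
orientation: [180.0, -0.0, 18.0]
force: [0.5, 0.4, -0.1]
finger_gap: 0.496
grip_force: 0.0
t: 3.5
ee_pos: [0.5203, -0.2833, 0.2278]
orientation: [180.0, -0.0, 18.0]
force: [0.5, -1.0, 1.0]
finger_gap: 0.1
grip_force: 25.0
[ 0.52030898 -0.28329279  0.22777563] [ 1.79974516e+02 -1.04214475e-02  1.80443488e+01] [ 24.01278795  39.21413669  -1.39615707 116.61863514   2.18669813
  24.16656518 -51.01951269] [ 0.54160837 -0.96879008  0.97526809]
```

View pics/s2.png

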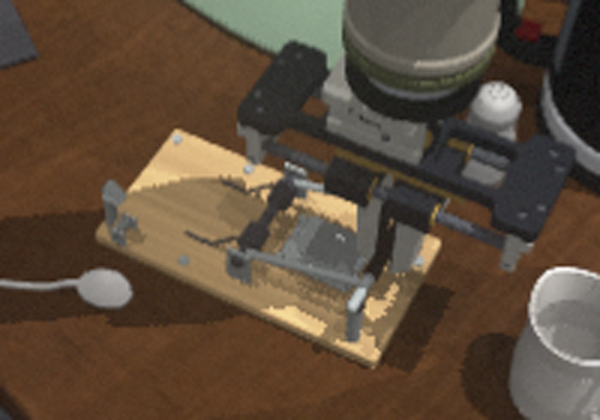

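The bar's sleeve is gripped between the fingers (about (385,235) in the crop), and the 9.3 mm gap matches the 10 mm sleeve. Next I'll swing it over in an arc.

```bash
python3 -m creep '[[[0,-0.0031,-0.01,0,0,0],[0,-0.0072,-0.0197,0,0,0],[0,-0.012,-0.0289,0,0,0],[0,-0.0176,-0.0378,0,0,0],[0,-0.024,-0.0461,0,0,0],[0,-0.0311,-0.0538,0,0,0],[0,-0.0388,-0.0609,0,0,0],[0,-0.0471,-0.0672,0,0,0]]]'
```

```text
t: 4.35
ee_pos: [0.5095, -0.251, 0.2798]
orientation: [179.8, -0.1, 18.0]
force: [1.3, -9.9, 2.2]
finger_gap: 0.097
grip_force: 25.0
```

```bash
python3 -m creep '[[[0,-0.0088,-0.0056,0,0,0],[0,-0.0181,-0.0105,0,0,0],[0,-0.0278,-0.0145,0,0,0],[0,-0.0378,-0.0176,0,0,0],[0,-0.048,-0.0199,0,0,0],[0,-0.0584,-0.0212,0,0,0],[0,-0.0688,-0.0217,0,0,0],[0,-0.0793,-0.0212,0,0,0]]]'
```

```text
t: 5.15
ee_pos: [0.4909, -0.1936, 0.2957]
orientation: [179.8, -0.1, 18.0]
force: [0.6, -6.0, 8.2]
finger_gap: 0.098
grip_force: 25.0
```

```bash
python3 -m creep '[[[0,-0.0104,0.0014,0,0,0],[0,-0.0206,0.0036,0,0,0],[0,-0.0306,0.0068,0,0,0],[0,-0.0402,0.0108,0,0,0],[0,-0.0495,0.0156,0,0,0],[0,-0.0584,0.0212,0,0,0],[0,-0.0667,0.0276,0,0,0],[0,-0.0744,0.0347,0,0,0]]]'
```

```text
t: 5.95
ee_pos: [0.4739, -0.14, 0.2692]
orientation: [179.9, -0.1, 18.0]
force: [2.0, -4.4, 5.2]
finger_gap: 0.099
grip_force: 25.0
```

```bash
python3 -m creep '[[[0,-0.0071,0.0077,0,0,0],[0,-0.0135,0.016,0,0,0],[0,-0.0191,0.0249,0,0,0],[0,-0.0239,0.0341,0,0,0],[0,-0.0279,0.0438,0,0,0],[0,-0.0311,0.0538,0,0,0],[0,-0.0325,0.0599,0,0,0],[0,-0.0333,0.064,0,0,0]]]'
python3 - <<'E'
from h import *
s=state();print(s["ee_pos"],s["force"],s["qpos"])
cv2.imwrite("pics/s3.png",cv2.resize(capture("scene")["color"][170:310,200:400],None,fx=3,fy=3,interpolation=2))
E
```

```text
t: 6.75
ee_pos: [0.4664, -0.1164, 0.2209]
orientation: [179.9, -0.1, 18.0]
force: [2.1, -3.7, 5.8]
finger_gap: 0.096
grip_force: 25.0
[ 0.4663781  -0.11635044  0.2209355 ] [ 2.05200333 -3.68569354  5.79538165] [ 7.15940070e+00  3.61459045e+01  1.04112044e-01  1.31412568e+02
 -1.74067830e-01  1.22891818e+01 -6.45620032e+01]
```

View pics/s3.png

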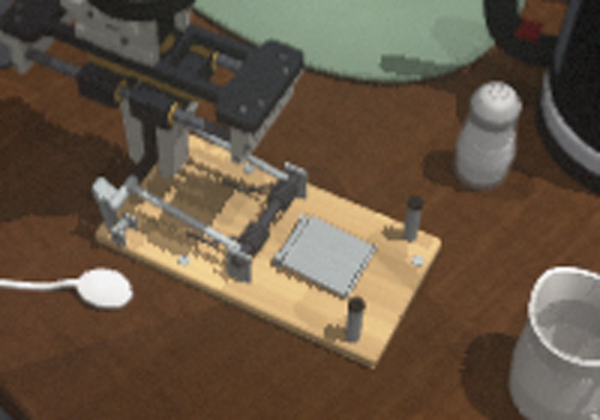

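The arm is over, with the bar about at the catch ((110,190) in the crop) and 50 mm high. I'll press it past the nose, then ease it up.

```bash
python3 -m creep '[[[0,-0.0004,0.0025,0,0,0],[0,-0.0007,0.005,0,0,0],[0,-0.001,0.0075,0,0,0],[0,-0.0012,0.01,0,0,0],[0,-0.0014,0.012,0,0,0],[0,-0.0016,0.014,0,0,0],[0,-0.0017,0.0155,0,0,0],[0,-0.0017,0.0155,0,0,0]]]'
python3 -c "
from cell import *;s=state();print(s['ee_pos'],s['qpos'],s['joint_velocities'])"
```

```text
t: 7.6
ee_pos: [0.4659, -0.115, 0.2095]
orientation: [179.9, -0.1, 18.0]
force: [1.7, -2.5, 6.9]
finger_gap: 0.101
grip_force: 25.0
[ 0.46590115 -0.11501007  0.20951056] [ 7.03158985e+00  3.74524789e+01  7.46338358e-02  1.31766940e+02
 -1.83212366e-01  1.06408101e+01 -6.46967287e+01] [ 0.00745875 -0.21066866  0.02651204  0.02012687 -0.06339747  0.13120916
  0.01729537]
```

```bash
python3 -m creep '[[[0,0.0001,-0.0015,0,0,0],[0,0.0003,-0.003,0,0,0],[0,0.0004,-0.0045,0,0,0],[0,0.0006,-0.006,0,0,0],[0,0.0007,-0.0075,0,0,0],[0,0.0008,-0.009,0,0,0],[0,0.001,-0.0104,0,0,0],[0,0.001,-0.0104,0,0,0]]]'
python3 - <<'E'
from h import *
s=state();print(s["ee_pos"],s["force"])
a=capture("scene")["color"][200:275,215:300];b=capture("top")["color"][200:275,250:335]
cv2.imwrite("pics/s4.png",cv2.resize(np.hstack([a,b]),None,fx=4.6,fy=4.6,interpolation=2))
E
```

```text
t: 8.4
ee_pos: [0.4662, -0.1157, 0.216]
orientation: [180.0, -0.1, 18.0]
force: [5.7, -5.8, -11.8]
finger_gap: 0.1
grip_force: 25.0
[ 0.46624684 -0.11572781  0.21604314] [  5.73787829  -5.79800112 -11.81582843]
```

View pics/s4.png

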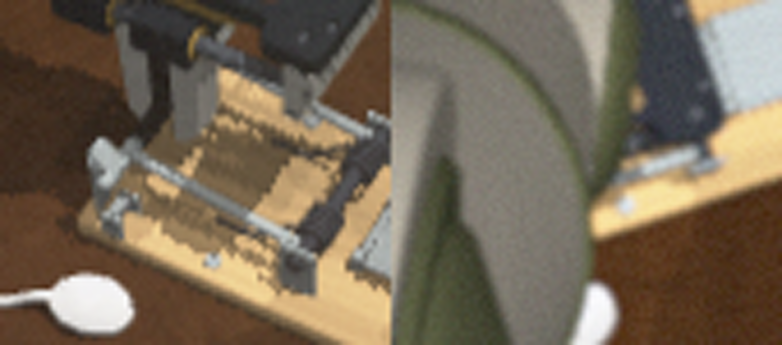

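The force has reversed (fz -12 N), so the bar now bears up under the nose ((105,155) in the left crop). I'll relax the pull by about 1 mm, then open.

```bash
python3 -m creep '[[[0,0,0.0005,0,0,0],[0,0,0.001,0,0,0],[0,0,0.0014,0,0,0],[0,0,0.0014,0,0,0],[0,0,0.0014,0,0,0],[0,0,0.0014,0,0,0],[0,0,0.0014,0,0,0],[0,0,0.0014,0,0,0]]]' - 8
```

```text
t: 9.3
ee_pos: [0.4658, -0.1157, 0.2157]
orientation: [180.0, -0.1, 18.0]
force: [2.0, -4.0, 6.1]
finger_gap: 0.103
grip_force: 8.0
```

```bash
python3 -m creep '[[[0,0,-0.0003,0,0,0],[0,0,-0.0006,0,0,0],[0,0,-0.0006,0,0,0],[0,0,-0.0006,0,0,0],[0,0,-0.0006,0,0,0],[0,0,-0.0006,0,0,0],[0,0,-0.0006,0,0,0],[0,0,-0.0006,0,0,0]]]'
python3 -m creep '[[[0,0,0,0,0,0],[0,0,0,0,0,0],[0,0,0,0,0,0],[0,0,0,0,0,0],[0,0,0,0,0,0],[0,0,0,0,0,0],[0,0,0,0,0,0],[0,0,0,0,0,0]]]' -0.3
python3 - <<'E'
from h import *
a=capture("scene")["color"][200:275,215:300]
cv2.imwrite("pics/s5.png",cv2.resize(a,None,fx=6,fy=6,interpolation=2))
E
```

```text
t: 10.1
ee_pos: [0.4659, -0.1157, 0.2162]
orientation: [180.0, -0.1, 18.0]
force: [2.7, -4.0, 5.5]
finger_gap: 0.101
grip_force: 8.0
t: 10.9
ee_pos: [0.4656, -0.1156, 0.2155]
orientation: [-180.0, 0.0, 18.1]
force: [0.6, -0.0, -0.1]
finger_gap: 0.351
grip_force: 0.0
```

View pics/s5.png

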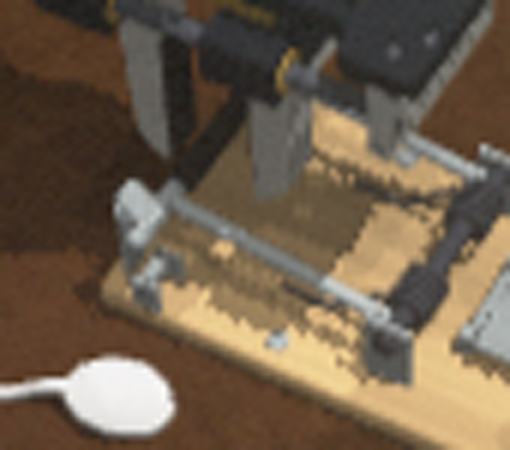

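The bar's end sits under the nose at (130,205), and the fingers are clear with zero force. I'll lift away and go over to the cheese.

```bash
python3 -m creep '[[[0,0,-0.005,0,0,0],[0,0,-0.015,0,0,0],[0,0,-0.03,0,0,0],[0,0,-0.055,0,0,0],[0,0,-0.085,0,0,0],[0,0,-0.115,0,0,0],[0,0,-0.14,0,0,0],[0,0,-0.15,0,0,0]]]'
python3 -m creep '[[[0.005,-0.02,0,0,0,-0.02],[0.02,-0.07,0,0,0,-0.06],[0.035,-0.125,0,0,0,-0.11],[0.05,-0.18,0,0,0,-0.16],[0.065,-0.235,0,0,0,-0.2],[0.08,-0.285,0,0,0,-0.23],[0.088,-0.315,0,0,0,-0.25],[0.09,-0.324,0,0,0,-0.25]]]' 0.1
python3 -m creep '[[[0,0,0,0,0,0],[0,0,0,0,0,0],[0,0,0,0,0,0],[0,0,0,0,0,0],[0,0,0,0,0,0],[0,0,0,0,0,0],[0,0,0,0,0,0],[0,0,0,0,0,0]]]'
python3 - <<'E'
from h import *
s=state();print(s["ee_pos"],s["orientation"],s["qpos"])
c=capture("wrist");im=c["color"];uv=project(c,[[.455,.136,.038]]);print(uv)
hsv=cv2.cvtColor(im,cv2.COLOR_BGR2HSV);m=cv2.inRange(hsv,(15,110,90),(38,255,255))
q=np.zeros_like(m);u,v=uv[0].astype(int);y0,x0=max(v-70,0),max(u-80,0);q[y0:v+70,x0:u+80]=m[y0:v+70,x0:u+80]
r=cv2.minAreaRect(cv2.findNonZero(q));b=cv2.boxPoints(r);P=plane(c,b,.038);print(r,P.round(4),[np.linalg.norm(P[i]-P[i-1]) for i in range(4)],P.mean(0))
vis=im.copy();cv2.polylines(vis,[b.astype(int)],True,(0,0,255),1)
cv2.imwrite("pics/w2.png",np.hstack([vis]))
E
```

```text
t: 11.75
ee_pos: [0.4657, -0.1157, 0.3305]
orientation: [179.9, -0.2, 18.0]
force: [-0.4, 0.1, -0.8]
finger_gap: 0.352
grip_force: 0.0
t: 12.55
ee_pos: [0.4535, 0.1398, 0.3272]
orientation: [-179.9, 0.0, 48.5]
force: [0.8, -0.1, 0.0]
finger_gap: 0.55
grip_force: 0.0
t: 13.35
ee_pos: [0.4546, 0.1363, 0.3281]
orientation: [-180.0, -0.0, 48.0]
force: [0.4, -0.2, 0.6]
finger_gap: 0.551
grip_force: 0.0
[0.45455027 0.1362542  0.32807518] [-1.79999728e+02 -1.28506178e-03  4.80442277e+01] [-18.76316016  24.38963612  -6.45389536 127.80192813   5.66117161
  28.06019714 -71.60037343]
[[281.49138625 209.41315868]]
((280.5, 208.49996948242188), (138.99996948242188, 158.99996948242188), 90.0) [[0.4449 0.234  0.038 ]
 [0.5521 0.1377 0.038 ]
 [0.4663 0.0271 0.038 ]
 [0.3441 0.1369 0.038 ]] [np.float64(0.139986521908169), np.float64(0.1441369504288273), np.float64(0.13995943611117467), np.float64(0.16433276051259701)] [0.45184315 0.13392343 0.038     ]
```

View pics/w2.png

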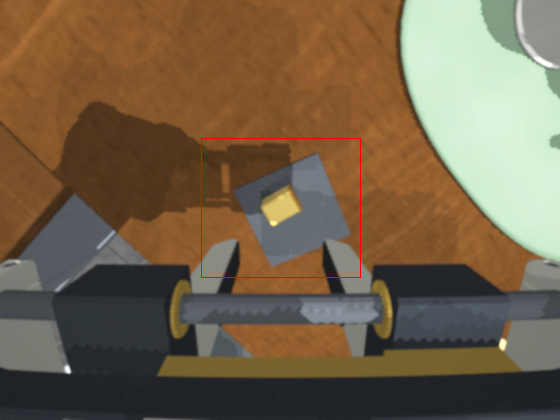

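The wrist picture has the cheese at (281,206), agreeing with my prediction, but the hand turned the wrong way (yaw 48). I'll turn back 60° and measure the top face more closely.

```bash
python3 - <<'E'
from h import *
c=capture("wrist");im=c["color"];k=im[176:238,248:316];hsv=cv2.cvtColor(k,cv2.COLOR_BGR2HSV)
for vmin in(150,205):
    m=cv2.inRange(hsv,(14,90,vmin),(38,255,255));r=cv2.minAreaRect(cv2.findNonZero(m));b=cv2.boxPoints(r)+[248,176];P=plane(c,b,.038)
    e=P[1]-P[0];f=P[2]-P[1];print(np.linalg.norm(e),np.degrees(np.arctan2(e[1],e[0])),np.linalg.norm(f),np.degrees(np.arctan2(f[1],f[0])),P.mean(0))
E
python3 -m creep '[[[0,0,0,0,0,0.04],[0,0,0,0,0,0.11],[0,0,0,0,0,0.18],[0,0,0,0,0,0.25],[0,0,0,0,0,0.32],[0,0,0,0,0,0.39],[0,0,0,0,0,0.45],[0,0,0,0,0,0.49]]]'
python3 -m creep '[[[0,0,0,0,0,0.01],[0,0,0,0,0,0.01],[0,0,0,0,0,0.01],[0,0,0,0,0,0.01],[0,0,0,0,0,0.01],[0,0,0,0,0,0.01],[0,0,0,0,0,0.01],[0,0,0,0,0,0.01]]]'
python3 - <<'E'
from h import *
s=state();print(s["ee_pos"],s["orientation"],s["qpos"])
c=capture("wrist");u,v=project(c,[[.455,.136,.038]])[0].astype(int);y0,x0=v-30,u-30
k=c["color"][y0:v+30,x0:u+30];hsv=cv2.cvtColor(k,cv2.COLOR_BGR2HSV)
for vmin in(150,205):
    m=cv2.inRange(hsv,(14,90,vmin),(38,255,255));r=cv2.minAreaRect(cv2.findNonZero(m));b=cv2.boxPoints(r)+[x0,y0];P=plane(c,b,.038)
    e=P[1]-P[0];f=P[2]-P[1];print(np.linalg.norm(e),np.degrees(np.arctan2(e[1],e[0])),np.linalg.norm(f),np.degrees(np.arctan2(f[1],f[0])),P.mean(0))
E
```

```text
0.05822516387462449 -11.759240447370063 0.02658296639997415 -102.24430702058456 [0.44317443 0.14161952 0.038     ]
0.03157633476678217 -8.32880010097146 0.0215874458462863 -99.11487002914957 [0.45449274 0.137549   0.038     ]
t: 14.25
ee_pos: [0.4545, 0.1365, 0.328]
orientation: [180.0, -0.0, -11.0]
force: [-0.1, 0.3, 0.4]
finger_gap: 0.552
grip_force: 0.0
t: 15.05
ee_pos: [0.4545, 0.1363, 0.328]
orientation: [180.0, 0.0, -11.9]
force: [-0.0, -0.2, 0.6]
finger_gap: 0.548
grip_force: 0.0
[0.45453304 0.13628606 0.32803927] [ 1.79998019e+02  3.28321085e-03 -1.19433043e+01] [ -31.73796525   24.68310581   11.18869069  128.59827711  -10.10657326
   27.50240104 -114.50788337]
0.023508767062838096 -101.92278750675723 0.03857526651259452 168.70767587021768 [0.45774661 0.13631348 0.038     ]
0.022669938574025758 -101.92135564409057 0.03378276791042014 168.7095546941246 [0.4553031  0.13633948 0.038     ]
```

```bash
python3 -m creep '[[[0,0,0.015,0,0,0],[0,0,0.04,0,0,0],[0,0,0.07,0,0,0],[0,0,0.1,0,0,0],[0,0,0.128,0,0,0],[0,0,0.15,0,0,0],[0,0,0.162,0,0,0],[0,0,0.167,0,0,0]]]'
python3 -m creep '[[[0,0,0,0,0,0],[0,0,0,0,0,0],[0,0,0,0,0,0],[0,0,0,0,0,0],[0,0,0,0,0,0],[0,0,0,0,0,0],[0,0,0,0,0,0],[0,0,0,0,0,0]]]' -1 6
python3 -c "
from cell import *;s=state();print(s['ee_pos'],s['orientation'],s['qpos'])"
```

```text
t: 15.9
ee_pos: [0.4543, 0.1362, 0.2016]
orientation: [179.9, 0.1, -12.0]
force: [0.7, -0.5, 0.6]
finger_gap: 0.553
grip_force: 0.0
t: 16.7
ee_pos: [0.4547, 0.1364, 0.2034]
orientation: [-180.0, -0.1, -11.9]
force: [-0.1, -0.8, 5.7]
finger_gap: 0.26
grip_force: 6.0
[0.4546725  0.13641991 0.20337863] [-1.79961221e+02 -5.10525111e-02 -1.19416544e+01] [ -26.11590961   38.22278264    3.71601756  132.69137431  -14.28143046
    9.364841   -111.04047874]
```

```bash
python3 -m creep '[[[0,0,-0.01,0,0,0],[0,0,-0.03,0,0,0],[0,0,-0.06,0,0,0],[0,0,-0.09,0,0,0],[0,0,-0.12,0,0,0],[0,0,-0.145,0,0,0],[0,0,-0.16,0,0,0],[0,0,-0.16,0,0,0]]]'
python3 - <<'E'
from h import *
s=state();print(s["ee_pos"],s["orientation"],s["finger_gap"])
out=[]
for n in("top","scene"):
    c=capture(n);u,v=project(c,[[.5068,-.2466,.024]])[0];print(n,u,v);im=c["color"]
    hsv=cv2.cvtColor(im,cv2.COLOR_BGR2HSV);m=cv2.inRange(hsv,(0,0,110),(179,50,255));q=np.zeros_like(m);cv2.circle(q,(int(u),int(v)),20,255,-1);m&=q
    m=cv2.morphologyEx(m,cv2.MORPH_OPEN,np.ones((5,5)));_,_,st,ce=cv2.connectedComponentsWithStats(m);i=1+st[1:,4].argmax()
    print(st[i],ce[i],plane(c,[ce[i]],.024));u,v=int(u),int(v)
    k=cv2.resize(im[v-45:v+45,u-60:u+60],None,fx=3.3,fy=3.3,interpolation=2);out.append(k)
cv2.imwrite("pics/p1.png",np.hstack(out))
E
```

```text
t: 17.5
ee_pos: [0.4546, 0.1364, 0.3242]
orientation: [-179.9, -0.1, -11.9]
force: [0.1, -0.1, 0.4]
finger_gap: 0.258
grip_force: 6.0
[0.45462479 0.13638656 0.3242092 ] [-1.79907100e+02 -1.17048235e-01 -1.19399222e+01] 0.2583373413087871
top 333.5037327838753 209.9125703959788
[317 197  30  27 596] [331.63422819 210.46644295] [[ 0.50565688 -0.24265114  0.024     ]]
scene 310.69331893198347 253.61485475054127
[294 242  30  25 503] [308.24055666 253.74751491] [[ 0.50295795 -0.24343367  0.024     ]]
```

View pics/p1.png

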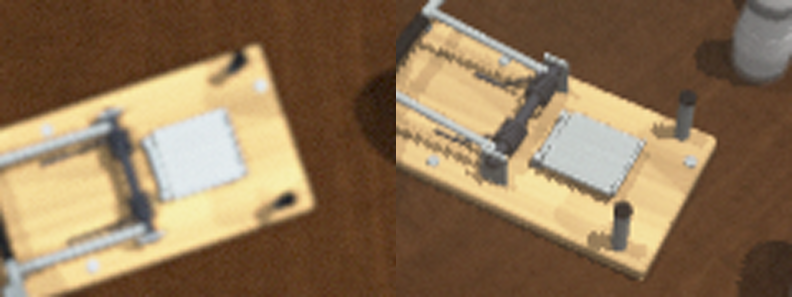

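The pictures show the trap still set, the plate clear and level at about (195,153) and (588,153), and posts at the outer corners. I'll carry the cheese over at a height.

```bash
python3 -m creep '[[[0.007,0.02,0,0,0,-0.01],[0.021,0.06,0,0,0,-0.03],[0.039,0.11,0,0,0,-0.06],[0.057,0.16,0,0,0,-0.09],[0.075,0.21,0,0,0,-0.12],[0.091,0.255,0,0,0,-0.14],[0.1,0.28,0,0,0,-0.15],[0.104,0.29,0,0,0,-0.15]]]'
python3 - <<'E'
from h import *
s=state();p=s["ee_pos"];print(p,s["orientation"],s["qpos"],s["finger_gap"])
print(R.from_euler("xyz",s["orientation"],degrees=True).inv().apply(np.array([.506,-.246,.290])-p)/.75)
E
```

```text
t: 18.4
ee_pos: [0.4856, -0.0949, 0.3217]
orientation: [180.0, 0.1, 5.9]
force: [0.1, 0.6, 0.2]
finger_gap: 0.255
grip_force: 6.0
[ 0.4855783  -0.0949439   0.32169182] [1.79999940e+02 1.04776223e-01 5.86516046e+00] [  1.78703587  26.04972414   3.70970234 126.08277285  -3.42032752
  28.06015513 -75.99207904] 0.25548249595725403
[0.00658222 0.2031362  0.04224401]
```

```bash
python3 -m creep '[[[0.001,0.015,0,0,0,-0.01],[0.002,0.045,0,0,0,-0.03],[0.003,0.08,0,0,0,-0.05],[0.004,0.115,0,0,0,-0.07],[0.005,0.15,0.005,0,0,-0.09],[0.006,0.178,0.015,0,0,-0.1],[0.0065,0.196,0.025,0,0,-0.1],[0.0065,0.203,0.03,0,0,-0.1]]]'
python3 -m creep '[[[0,0,0.005,0,0,0],[0,0,0.01,0,0,0],[0,0,0.015,0,0,0],[0,0,0.015,0,0,0],[0,0,0.015,0,0,0],[0,0,0.015,0,0,0],[0,0,0.015,0,0,0],[0,0,0.015,0,0,0]]]'
python3 - <<'E'
from h import *
s=state();p=s["ee_pos"];print(p,s["orientation"],s["force"],s["finger_gap"])
print(R.from_euler("xyz",s["orientation"],degrees=True).inv().apply(np.array([.506,-.246,.2225])-p)/.75)
c=capture("wrist");print(project(c,[[.506,-.246,.024]]));cv2.imwrite("pics/w3.png",c["color"])
E
```

```text
t: 19.2
ee_pos: [0.5067, -0.2439, 0.2989]
orientation: [-179.9, 0.1, 18.0]
force: [0.1, 0.4, -1.0]
finger_gap: 0.26
grip_force: 6.0
t: 20.0
ee_pos: [0.5068, -0.2435, 0.2892]
orientation: [180.0, -0.0, 18.1]
force: [-0.7, -0.0, -0.2]
finger_gap: 0.261
grip_force: 6.0
[ 0.50676214 -0.24349296  0.28923159] [ 1.79987879e+02 -1.21904189e-02  1.80512913e+01] [-0.70805817 -0.04331145 -0.22744959] 0.26124313455519316
[-0.0020209   0.00284448  0.08897563]
[[283.57303643 218.38464939]]
```

View pics/w3.png

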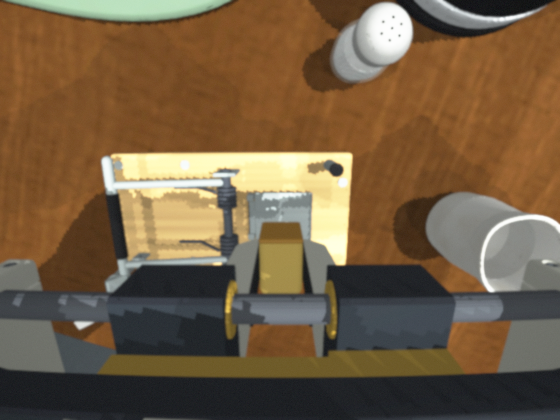

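The wrist view shows the cheese held at (282,255) over the plate, whose middle is near column 280, row 219. My target agrees, so I'll descend.

```bash
python3 -m creep '[[[-0.001,0.001,0.01,0,0,0],[-0.002,0.002,0.025,0,0,0],[-0.002,0.002,0.042,0,0,0],[-0.002,0.002,0.057,0,0,0],[-0.002,0.002,0.068,0,0,0],[-0.002,0.002,0.075,0,0,0],[-0.002,0.002,0.079,0,0,0],[-0.002,0.002,0.08,0,0,0]]]'
python3 -m creep '[[[0,0,0.001,0,0,0],[0,0,0.002,0,0,0],[0,0,0.003,0,0,0],[0,0,0.004,0,0,0],[0,0,0.005,0,0,0],[0,0,0.006,0,0,0],[0,0,0.007,0,0,0],[0,0,0.007,0,0,0]]]'
python3 - <<'E'
from h import *
s=state();print(s["ee_pos"],s["force"],s["finger_gap"])
cv2.imwrite("pics/p2.png",cv2.resize(capture("scene")["color"][210:300,245:355],None,fx=5.5,fy=5.5,interpolation=2))
E
```

```text
t: 20.85
ee_pos: [0.5058, -0.2453, 0.2287]
orientation: [-180.0, 0.0, 18.1]
force: [0.7, 0.2, 0.2]
finger_gap: 0.257
grip_force: 6.0
t: 21.65
ee_pos: [0.5057, -0.2454, 0.2237]
orientation: [-180.0, 0.0, 18.1]
force: [-0.2, -0.5, 0.8]
finger_gap: 0.257
grip_force: 6.0
[ 0.50573671 -0.24535873  0.22367922] [-0.212795   -0.47736561  0.77097695] 0.2567184916487097
```

View pics/p2.png

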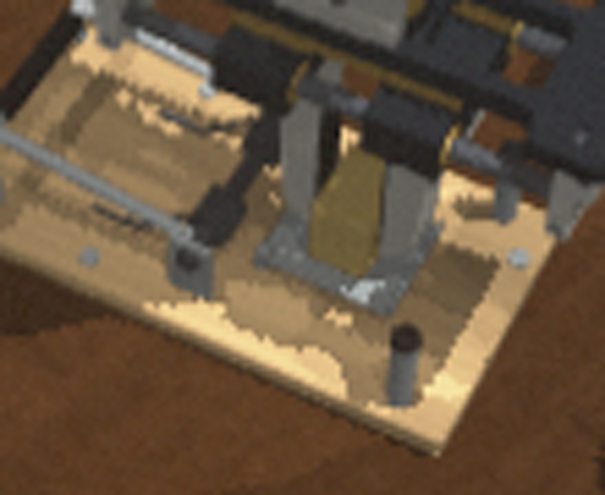

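The cheese is about 2 mm over the plate (its base at (345,265)) and the arm is still hooked. I'll go down another 1.3 mm and let go.

```bash
python3 -m creep '[[[0,0,0.0005,0,0,0],[0,0,0.001,0,0,0],[0,0,0.0014,0,0,0],[0,0,0.0017,0,0,0],[0,0,0.0017,0,0,0],[0,0,0.0017,0,0,0],[0,0,0.0017,0,0,0],[0,0,0.0017,0,0,0]]]'
python3 -m creep '[[[0,0,0,0,0,0],[0,0,0,0,0,0],[0,0,0,0,0,0],[0,0,0,0,0,0],[0,0,0,0,0,0],[0,0,0,0,0,0],[0,0,0,0,0,0],[0,0,0,0,0,0]]]' -0.3
python3 -m creep '[[[0,0,-0.005,0,0,0],[0,0,-0.015,0,0,0],[0,0,-0.03,0,0,0],[0,0,-0.055,0,0,0],[0,0,-0.085,0,0,0],[0,0,-0.115,0,0,0],[0,0,-0.145,0,0,0],[0,0,-0.16,0,0,0]]]'
python3 - <<'E'
from h import *
s=state();print(s["ee_pos"],s["force"])
c=capture("wrist");a=c["color"][140:280,80:360];b=capture("scene")["color"][210:300,220:360]
print(project(c,[[.506,-.2455,.024]])-[80,140])
cv2.imwrite("pics/p3.png",np.vstack([cv2.resize(a,(580,290)),cv2.resize(b,(466,300),interpolation=2)][0:1]+[cv2.copyMakeBorder(cv2.resize(b,(466,300),interpolation=2),0,0,0,114,0)]))
E
```

```text
t: 22.5
ee_pos: [0.5057, -0.2454, 0.2225]
orientation: [-180.0, 0.0, 18.1]
force: [-0.8, -0.1, 0.6]
finger_gap: 0.256
grip_force: 6.0
t: 23.3
ee_pos: [0.5058, -0.2454, 0.2225]
orientation: [-180.0, 0.0, 18.1]
force: [-1.1, 0.7, -1.2]
finger_gap: 0.35
grip_force: 0.0
t: 24.1
ee_pos: [0.5059, -0.2455, 0.3453]
orientation: [179.9, -0.1, 18.0]
force: [-0.3, 0.1, -0.2]
finger_gap: 0.346
grip_force: 0.0
[ 0.50588183 -0.245523    0.34526814] [-0.2730616   0.12293165 -0.18866071]
[[200.54720377  62.19548781]]
```

View pics/p3.png

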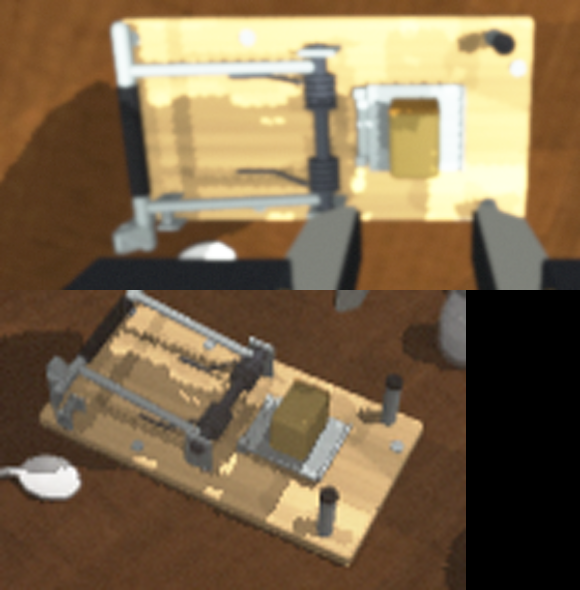

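The cheese stands upright on the plate, with its top at (415,137) over a plate centred near (412,127). The bar is still hooked at (130,235), so I'm handing the job in.

```bash
python3 -c "
from cell import *
print(finish_job())"
```

```text
the job is handed in; nothing more can be done
None
```

The job is handed in at about 24 s of the 67 s allowed. In the last pictures the trap is set, with the bar under the catch, and the cheese stands upright near the middle of the bait plate; the jug, mill and spoon were not touched. The hand-in returned no verdict.

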